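# Fit the dried panel filter into its housing

## Robot

A 6-joint arm with a two-finger parallel gripper is mounted at the origin on the work surface. World frame = base frame: x ahead of the robot, y to its left, z up, the work surface at z = 0. Lengths are in m, angles in rad, forces in N, time in s.
With the tool pointing down it reaches from about 0.325 to 0.9 m from the base axis. Payload 6.1 kg.
Tool frame: the origin (TCP) lies at the very end of the fingers, on their centre line; the grasp point (between the pads) lies 19 mm behind it; y points along the fingers, x is the direction in which the jaws open and shut, and the axes are right-handed (so a half turn about y gives the same grasp; the last joint's range is limited). The gripper opens to 87 mm and grips with 3 to 60 N. Pads are 19 mm wide; open, the fingers measure 117 mm over their backs; the gripper's body (75 mm by 190 mm) begins 51 mm behind the grasp point.
Start: joints at [-1.282, 0.22, 1.526, -0, 1.395, -0.126], TCP at [0.252, -0.572, 0.223] pointing down, gripper open.
Joint ranges: [-2.98, 2.98], [-0.91, 2.08], [0.09, 2.57], [-1.24, 4.39], [0.2, 2.65], [-2.68, 2.68]. Speed limits (rad/s): [2.57, 2.57, 3.01, 3.14, 3.14, 3.14].

## Interface

Orientations are given as a 3x3 rotation matrix whose columns are the frame's x, y, z axes.
In Python, from rig import get_state, get_image, hand_in gives the robot as it stands.
- The arm moves only by the shell command python3 -m creep 'ROWS' [OPENING] [FORCE]. ROWS is JSON, a list of rows, each a list of 6 numbers: the shift along the world's x, y, z normalised to -1 to 1, where 1 is 50 cm, then the turn, a rotation vector about the world's x, y, z normalised to -1 to 1, where 1 is pi/4 rad. In form: [[x, y, z, ax, ay, az], ...]. A call has 1 to 10 rows; each row shifts and turns the commanded pose from where the row before left it; what a row does not reach is not made up. A row lasts 1/8 s, in which the tool goes at most 62.5 mm and 10.7 degrees, less where a joint would pass 70% of its speed; a pose out of reach is approached as far as the arm can. A call with a number of a shift or a turn outside -1 to 1 is refused whole. A call with a gripper value outside its range is refused whole. OPENING is the closure in counts, from 0 (fully open) to 255 (shut), set as the call begins (- or left out, the last holds). The fingers move at their own pace and stop on an object; FORCE is the grip in N (left out, the last holds). Time passes only in rows, so rows that do not move let the fingers close. It gives the time, the measured TCP pose, the force and the opening at its end, in the units of the state.
- get_state(): the state, without advancing time (a new reading comes with each control period).
- get_image(name): name is "scene" or "top" or "wrist"; returns a dict with "color" (384x512x3 uint8, blue, green, red), "range_z" (384x512 float32, m along the optical axis (not along the pixel's ray), 0 where there is no reading), "fx", "fy", "cx", "cy" (pixels), "distortion" ([k1, k2, p1, p2, k3] as OpenCV has them; the pictures are not rectified), "R" (3x3) and "t" (3): a world point X has camera coordinates R X + t. Camera axes: x right, y down, z forward; pixel columns grow to the right and rows downward; lengths in m; the calibration is good to about 2 mm. A picture is of the moment at which its call begins.
- hand_in(): hands the job in, once; it reports no verdict.
The state is a dict: "time_s": time; "joint_pos": joint angles; "dq": joint speeds; "joint_efforts": joint torques, N m; "tcp_pos": TCP position; "ee_rot": TCP orientation; "ft_force": force on the tool from outside, world axes, zero at the start; "torque": the same for the moment, N m; "width": finger opening in m.
Only numpy, scipy, OpenCV 4.12 (cv2) and the standard library are available. Lean on these libraries where they do the work, as an engineer would, in place of code of your own. Each camera call takes 0.05 s, during which the arm holds its last target. There are 200 camera calls.

## Task

Take the panel filter off the drying stand's prongs and fit it into the housing: one edge hooked under the housing's fixed lip, then the other edge lowered until the panel lies flat and fully home on the seat. Then turn the catch over the panel's free edge so that it points straight in across it, and leave everything else on the bench where it is.

Things in the scene. Friction and masses are not known exactly. Their poses are not given: they have to be found in the camera images.
- panel: the panel filter: black plate 150 (x) x 130 (y) x 8 mm, grey pleated pad on top (100 x 86 mm, top 17 mm above the underside), an arch handle standing across it; 0.2 to 0.45 kg. Origin: centre of the underside; z out of the pleated side. A half turn about z makes no difference. At the start it hangs level by the handle on the stand's prongs, underside 45 mm above the bench.
- handle (a point): the middle of the panel's handle bar, 57 mm above the underside at x = y = 0; axes as the panel's. The bar runs along y: 114 mm long, 12 mm wide (x), 14 mm tall, its underside 50 mm above the panel's underside, on two legs at y = +-52 mm (10 mm wide in y).
- stand: dark steel drying stand fixed to the bench; origin on the bench about under the hanging bar. Base 150 x 120 x 8 mm, x from -30 to +120 mm. Back plate 96 mm wide, 95 mm tall, front face at x = +101 mm. From it two level prongs run along the stand's -x at y = +-36 mm (8 mm wide, 6 mm thick), nothing between them.
- prong_end (a point): midway between the prong ends, at x = -24 mm, y = 0 of the stand, at the height of the prongs' tops (95 mm). Each prong ends here in a tip 5 mm thick turned up 12 mm. The plate hangs below the prongs: raise the bar over the tips (more than 12, less than 27 mm), then draw the panel out along the stand's -x until its plate is past the ends (bar 105 mm in front of the stand's origin), then lift.
- housing: grey filter housing fixed to the bench, 188 x 162 mm; origin at the centre of its underside. In its top a rectangular well takes the panel: flat seat 30 mm above the bench, inside 158 (x +-79) by 138 mm (y +-69), walls 10 mm above the seat on the +x and both y sides, a lip on the -x side. A spigot (24 mm thick) sticks out 20 mm on the -y side.
- lip (a point): middle of the lower free edge of the housing's fixed lip: x = -63 mm, y = 0, 16 mm above the seat; axes as the housing's. The lip overhangs the well by 16 mm along the whole -x wall (x from -79 to -63) and is 4 mm thick. The mouth it leaves (142 mm) is shorter than the panel (150 mm): one 130 mm edge of the panel must go under it tilted.
- seat (a point): centre of the flat seat at the bottom of the housing's well, 30 mm above the bench; the panel's origin comes here (a few mm play) when it is home. Axes as the housing's.
- catch (a joint): angle of the steel turn catch on the housing's +x side about a vertical axis, -0.5 to 1.7 rad, counter-clockwise from above. 0: its arm points to the housing's +y, clear of the well; above about 0.4 it is over the well, in the panel's way; 1.57: it points to the housing's -x, over the panel's edge (locked). Friction holds it where it is left (0.7 N at the post moves it).
- catch_pivot (a point): the catch's axis, at x = +100 mm, y = 0 of the housing, 41 mm above the bench (underside of the arm); axes as the housing's. The arm is 12 mm wide, 4 mm thick, reaches 45 mm from the axis and passes 3 mm above the seated panel's plate.
- catch_post (a point): top centre of the upright finger post on the catch's arm: 12 mm diameter, 25 mm tall above the arm, 36 mm from the axis, top 70 mm above the bench.
- tin: bystander: steel tin can, 54 mm diameter, 85 mm tall. Origin at its underside.
- jar: bystander: grey plastic jar with a black cap, 54 mm diameter, 90 mm tall. Origin at its underside.
- tub: bystander: white plastic tub, open, 60 mm diameter at the rim, 55 mm tall. Origin at its underside.
- washer_ring: bystander: flat dark steel ring lying on the bench, 90 mm outer diameter, 6 mm thick. Origin at its underside.
- driver: bystander: screwdriver lying on the bench, 160 mm long along its x.
- old_filter: bystander: another filter, square, 120 x 120 x 22 mm, without a handle, lying on the bench. Origin at its underside.
- weights: bystander: dark steel disc weight, 90 mm diameter, 50 mm tall. Origin at its underside.
There are look-alikes about, which are no part of the job. What is shaped like the panel but orange is not meant.

How it is judged:
By the outcome, as a careful person would: the job done as asked, in the order asked, and still so for the second after the job is handed in, with the robot touching nothing.
It also fails if it takes over 72 s, if anything falls off the work surface, if the arm or the gripper's body presses on something with over 40 N, if the wrist force passes 120 N, or if a joint passes its speed limit or range.

## Working session

There is one attempt and no reset: what is moved stays moved. The work goes in short steps, Python scripts to look and compute and a shell command to move; the robot and the scene stay as the last step left them, time stands still between calls to the robot, and variables do not carry over. Pictures are saved under pics/ and viewed, about 8 in all and at most 12, crops included, and the job is handed in when it is done.

```bash
mkdir -p pics; ls
cat > h.py <<'E'
import numpy as np, cv2
from rig import get_state, get_image, hand_in
def cam(im): return np.array([[im["fx"],0,im["cx"]],[0,im["fy"],im["cy"]],[0,0,1.]]), np.array(im["distortion"],float)
def cloud(im):
    K,d=cam(im); h,w=im["range_z"].shape
    u,v=np.meshgrid(np.arange(w),np.arange(h))
    p=cv2.undistortPoints(np.stack([u,v],-1).reshape(-1,1,2).astype(np.float64),K,d).reshape(h,w,2)
    z=im["range_z"].astype(float)
    c=np.dstack([p*z[...,None],z])
    return (c-np.array(im["t"]))@np.array(im["R"])
def proj(im,P):
    K,d=cam(im); r,_=cv2.Rodrigues(np.array(im["R"],float))
    return cv2.projectPoints(np.array(P,float).reshape(-1,1,3),r,np.array(im["t"],float),K,d)[0].reshape(-1,2)
E
python3 - <<'E'
from h import *
import pickle
a=get_image("top");b=get_image("scene");pickle.dump((a,b),open("im0.pkl","wb"))
cv2.imwrite("pics/top.png",cv2.resize(a["color"],(800,600),interpolation=cv2.INTER_CUBIC))
cv2.imwrite("pics/scene.png",cv2.resize(b["color"],(800,600),interpolation=cv2.INTER_CUBIC))
for i in(a,b):print(-np.array(i["R"]).T@np.array(i["t"]),i["fx"],(i["range_z"]>0).mean())
E
```

```text
pics
[0.366894   0.00749005 1.49148569] 496.95670561111854 0.9959309895833334
[ 1.37091586 -0.34240816  0.76006539] 349.1918944289918 0.9960835774739584
```

View pics/top.png

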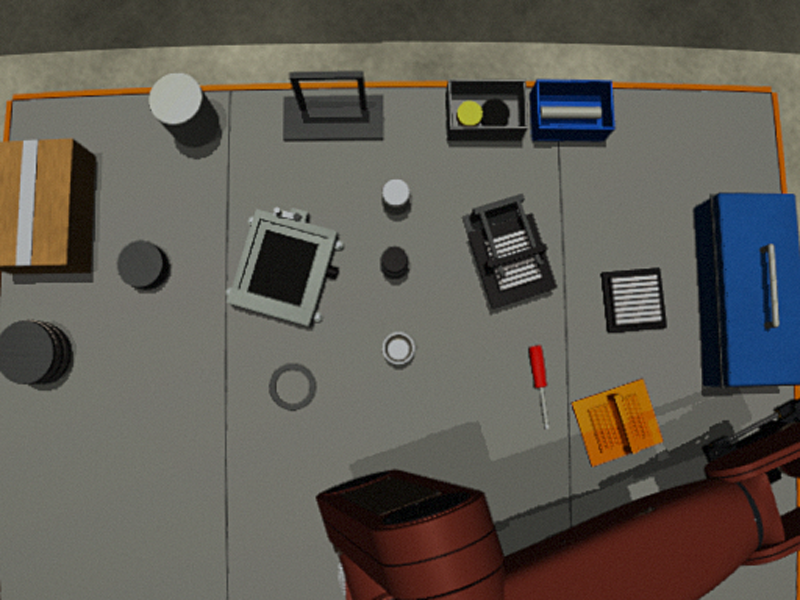

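View pics/scene.png

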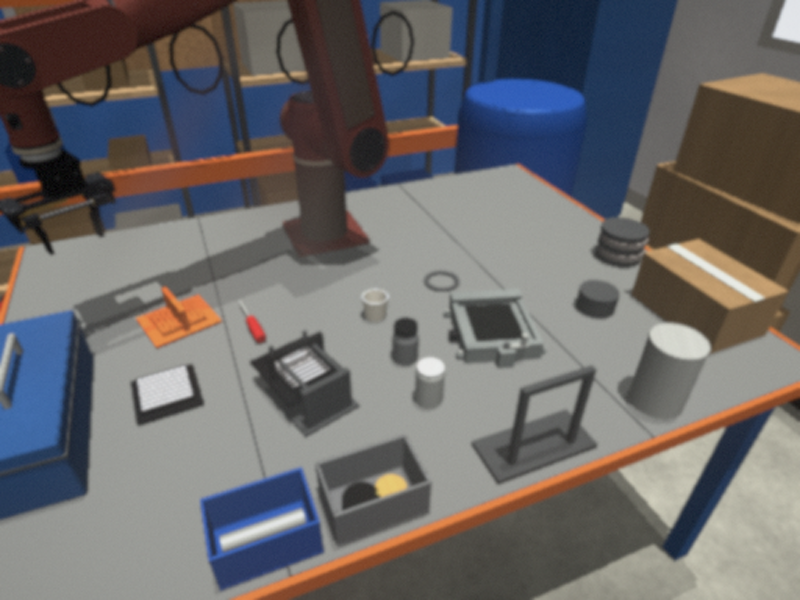

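Top view (800x600): the panel hangs on the stand at about (512,255), with its handle bar around (517,252). The housing is at (285,265): lip toward the lower left, catch at about (290,214), spigot at (333,271). The candidates for the panel are the black plate with an arch on the stand (512,255), the orange look-alike (617,422), and the handle-less old filter (634,300). The black one on the stand fits the description. I'll confirm it in an enlarged crop.

Run:
```python
from h import *
import pickle
a,b=pickle.load(open("im0.pkl","rb"))
c=a["color"]
def crop(x0,y0,w,h): return cv2.resize(c[y0:y0+h,x0:x0+w],(400,560),interpolation=cv2.INTER_CUBIC)
# native px = 0.64*view
cv2.imwrite("pics/crop.png",np.hstack([crop(285,118,80,112),crop(140,118,80,112)]))
for n,im in(("top",a),("scene",b)):
    P=cloud(im)
    for nm,lo,hi in(("stand",[.45,-.37],[.72,-.12]),("housing",[.42,.08],[.72,.31])):
        m=(P[...,0]>lo[0])&(P[...,0]<hi[0])&(P[...,1]>lo[1])&(P[...,1]<hi[1])&(P[...,2]>.003)
        q=P[m]
        print(n,nm,len(q)); h,e=np.histogram(q[:,2],bins=np.arange(0,.13,.004)); print(dict(zip((e[:-1]*1000).astype(int).tolist(),h.tolist())))
        for zl,zh in(((.092,.108),(.045,.056)) if nm=="stand" else ((.036,.044),(.044,.056))):
            s=q[(q[:,2]>zl)&(q[:,2]<zh)][:,:2]
            if len(s)>20: print("  z",zl,zh,len(s),cv2.minAreaRect((s*1000).astype(np.float32)),s.mean(0))
```

```text
top stand 3188
{0: 209, 4: 314, 8: 69, 12: 12, 16: 7, 20: 10, 24: 4, 28: 8, 32: 6, 36: 5, 40: 12, 44: 129, 48: 433, 52: 538, 56: 479, 60: 265, 64: 47, 68: 15, 72: 5, 76: 7, 80: 13, 84: 24, 88: 121, 92: 175, 96: 83, 100: 23, 104: 96, 108: 70, 112: 8, 116: 1, 120: 0, 124: 0}
  z 0.092 0.108 377 ((622.2147216796875, -209.9629364013672), (137.91111755371094, 114.43492126464844), 16.054025650024414) [ 0.62619077 -0.21101059]
  z 0.045 0.056 1093 ((598.8544311523438, -216.43154907226562), (184.9114227294922, 132.26197814941406), 16.23086929321289) [ 0.57840725 -0.21678232]
top housing 4074
{0: 152, 4: 187, 8: 44, 12: 41, 16: 35, 20: 161, 24: 713, 28: 982, 32: 519, 36: 392, 40: 237, 44: 262, 48: 251, 52: 76, 56: 6, 60: 1, 64: 6, 68: 7, 72: 2, 76: 0, 80: 0, 84: 0, 88: 0, 92: 0, 96: 0, 100: 0, 104: 0, 108: 0, 112: 0, 116: 0, 120: 0, 124: 0}
  z 0.036 0.044 629 ((587.167236328125, 211.28150939941406), (162.18551635742188, 209.70611572265625), 73.47411346435547) [0.60971193 0.20301415]
  z 0.044 0.056 589 ((586.0901489257812, 210.3752899169922), (160.28097534179688, 209.48941040039062), 73.0308
[... 479 characters left out ...]
0.056 552 ((603.1231689453125, -215.83273315429688), (187.66029357910156, 131.42556762695312), 16.714237213134766) [ 0.61858145 -0.23982906]
scene housing 2383
{0: 44, 4: 68, 8: 81, 12: 67, 16: 74, 20: 62, 24: 109, 28: 885, 32: 240, 36: 213, 40: 228, 44: 50, 48: 223, 52: 20, 56: 3, 60: 5, 64: 3, 68: 7, 72: 1, 76: 0, 80: 0, 84: 0, 88: 0, 92: 0, 96: 0, 100: 0, 104: 0, 108: 0, 112: 0, 116: 0, 120: 0, 124: 0}
  z 0.036 0.044 441 ((590.5489501953125, 211.03384399414062), (160.9539794921875, 212.14654541015625), 73.28085327148438) [0.62475752 0.19966832]
  z 0.044 0.056 293 ((584.3023681640625, 212.92251586914062), (157.64317321777344, 204.0431671142578), 74.17415618896484) [0.52890809 0.2293992 ]
```

View pics/crop.png

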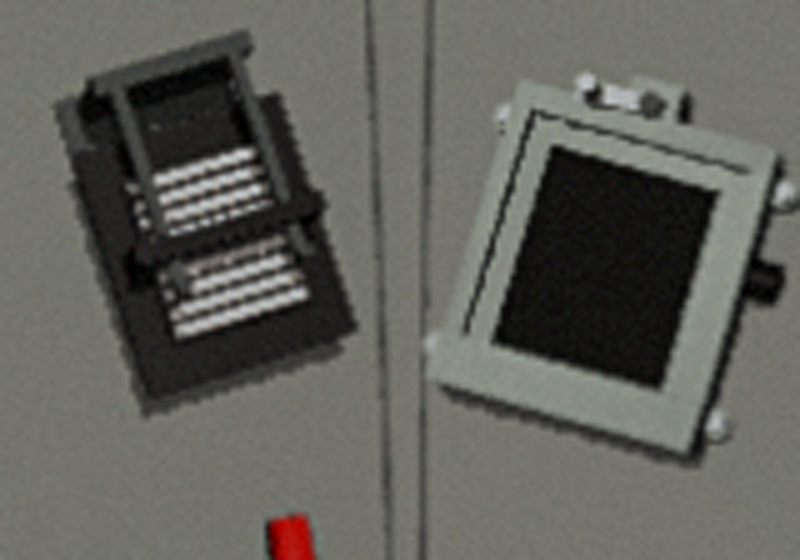

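The crop confirms the black panel with grey pleats hanging on the prongs (bar from about (145,245) to (320,200)). The housing's lip is on the lower edge from (430,375) to (690,452). The catch pivot is at about (652,103) and the post at about (587,85), so the catch is near 0. Next I'll work out the poses from both views.

Run:
```python
from h import *
import pickle
a,b=pickle.load(open("im0.pkl","rb"))
def bp(im,uv,z):
    K,d=cam(im); n=cv2.undistortPoints(np.array(uv,float).reshape(-1,1,2),K,d).reshape(-1,2)
    R=np.array(im["R"]);C=-R.T@np.array(im["t"]); r=np.c_[n,np.ones(len(n))]@R
    return C+r*((z-C[2])/r[:,2])[:,None]
def nat(p,x0): return [(x0+u/5-.4,118+v/5-.4) for u,v in p]
H=np.vstack([bp(a,nat([(122,80),(380,150)],140),.04),bp(a,nat([(290,452),(32,378)],140),.05)])
print("housing corners",H.round(4).tolist(),[round(np.linalg.norm(H[i]-H[i-1])*1000) for i in range(4)],H.mean(0))
print("pivot",bp(a,nat([(252,103)],140),.045),"post",bp(a,nat([(187,85)],140),.07))
for n,im in(("top",a),("scene",b)):
    P=cloud(im); q=P[(P[...,2]>.101)&(P[...,2]<.118)]
    f=q[(abs(q[:,0]-.595)<.06)&(abs(q[:,1]+.215)<.08)]
    print(n,"bar",len(f),f.mean(0),np.median(f[:,2]),cv2.minAreaRect((f[:,:2]*1000).astype(np.float32)))
    # plane heights on bench
    g=P[(abs(P[...,0]-.45)<.03)&(abs(P[...,1]-.0)<.03)]; print(" bench z",np.median(g[:,2]))
s=get_state(); print(s["tcp_pos"],np.array(s["ee_rot"]).round(3).tolist(),s["width"],s["time_s"])
```

```text
housing corners [[0.6892, 0.2629, 0.04], [0.6443, 0.1085, 0.04], [0.4648, 0.161, 0.05], [0.5099, 0.3129, 0.05]] [186, 161, 187, 158] [0.57704147 0.21134118 0.045     ]
pivot [[0.67278428 0.18414878 0.045     ]] post [[0.67885787 0.21931853 0.07      ]]
top bar 193 [ 0.58083449 -0.22164389  0.10745087] 0.10745560342429195 ((572.3223876953125, -224.34481811523438), (34.23283004760742, 114.45829772949219), 16.182355880737305)
 bench z 0.0015308278850986838
scene bar 194 [ 0.587527   -0.2236223   0.10724913] 0.10781970582266301 ((577.7174072265625, -224.15652465820312), (34.99008560180664, 111.74046325683594), 16.098615646362305)
 bench z 0.010831294307238292
[ 0.25172904 -0.5714552   0.22153389] [[0.403, -0.001, 0.915], [-0.915, 0.002, 0.403], [-0.002, -1.0, 0.0]] 0.08668593232477977 0.1
```

```bash
python3 -m creep '[[0,0,0.12,0,0,0],[0.06,0.07,0.03,0,0,0.2],[0.067,0.07,0,0,0,0.2],[0.067,0.07,0,0,0,0.2],[0.067,0.07,0,0,0,0.2],[0.067,0.07,0,0,0,0.2],[0.067,0.07,0,0,0,0.2],[0.067,0.07,0,0,0,0.2],[0.067,0.07,0,0,0,0.2],[0.067,0.07,0,0,0,0.2]]' 0 40
python3 -m creep '[[0.067,0.07,-0.04,0,0,0.03],[0,0,0,0,0,0],[0,0,0,0,0,0]]'
python3 - <<'E'
from h import *
import pickle
w=get_image("wrist");t=get_image("top");pickle.dump((w,t),open("im1.pkl","wb"))
s=get_state(); print(s["tcp_pos"],np.array(s["ee_rot"]).round(3).tolist(),s["joint_pos"])
cv2.imwrite("pics/w1.png",cv2.resize(w["color"],(800,600),interpolation=cv2.INTER_CUBIC))
P=cloud(w)
q=P[(P[...,2]>.09)&(P[...,2]<.125)]; print(len(q),np.histogram(q[:,2],8))
print("cam",-np.array(w["R"]).T@np.array(w["t"]))
E
```

```text
time_s: 1.35
tcp_pos: [0.5506, -0.2556, 0.297]
ee_rot: [[0.966, -0.001, -0.26], [0.26, 0.0, 0.966], [-0.001, -1.0, 0.0]]
ft_force: [0.7, 0.2, 0.3]
width: 0.0866
time_s: 1.72
tcp_pos: [0.583, -0.222, 0.277]
ee_rot: [[0.961, -0.001, -0.278], [0.278, 0.0, 0.961], [-0.001, -1.0, 0.0]]
ft_force: [-0.0, -0.3, -0.3]
width: 0.0867
[ 0.58292675 -0.2230026   0.27793268] [[0.961, 0.0, -0.276], [0.276, -0.001, 0.961], [0.0, -1.0, -0.001]] [-4.91446099e-01  1.88319087e-01  1.46031198e+00 -3.70689306e-04
  1.49252025e+00 -7.71407678e-01]
3044 (array([ 587, 1406,   14,    8,    5,   18,  421,  585]), array([0.09001749, 0.09237528, 0.09473308, 0.09709087, 0.09944867,
       0.10180646, 0.10416426, 0.10652205, 0.10887984]))
cam [ 0.56427411 -0.15674732  0.43702604]
```

View pics/w1.png

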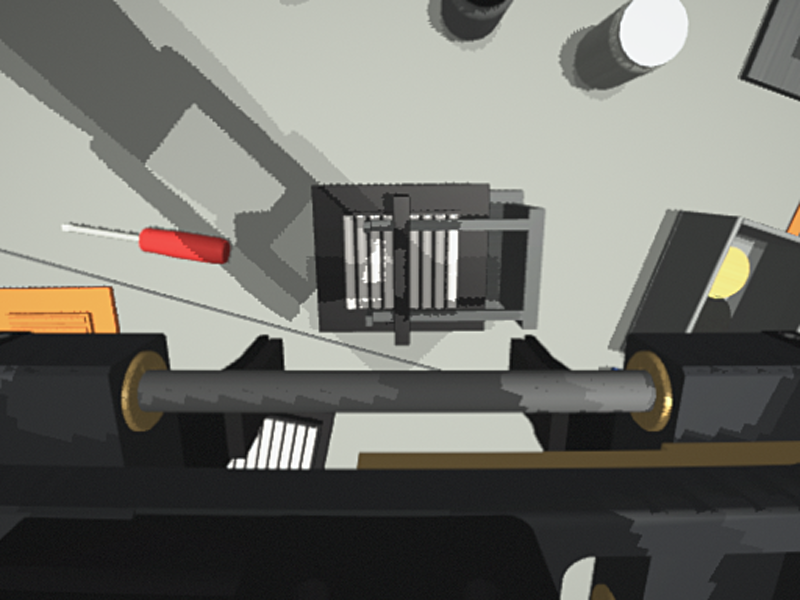

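The wrist view shows the bar from (401,195) to (401,343) with the prong tips at about (370,225) and (370,320). The bar is parallel to the image's vertical axis, so the yaw is right to within about a degree.

Run:
```python
from h import *
import pickle
w,t=pickle.load(open("im1.pkl","rb"))
P=cloud(w); s=get_state(); R=np.array(s["ee_rot"]);p=np.array(s["tcp_pos"])
v,u=np.mgrid[0:384,0:512]
m=(u>250)&(u<264)&(v>122)&(v<222)&(P[...,2]>.101)&(P[...,2]<.12)
q=P[m]; print("bar",len(q),cv2.minAreaRect((q[:,:2]*1000).astype(np.float32)),np.median(q[:,2]))
l=(q-p)@R; print("bar in tool frame",(l.min(0)+l.max(0))/2, l.min(0),l.max(0))
m=(u>228)&(u<246)&(v>130)&(v<215)&(P[...,2]>.101)&(P[...,2]<.12); k=(P[m]-p)@R; print("tips",k.min(0),k.max(0))
m=(P[...,2]>.045)&(P[...,2]<.06)&(u>195)&(u<320)&(v>110)&(v<220);x=P[m]; print("plate",cv2.minAreaRect((x[:,:2]*1000).astype(np.float32)),np.median(x[:,2]))
g=P[(u>180)&(u<250)&(v>20)&(v<60)];print("bench",np.median(g[:,2]))
# second view check: project bar centre in top image/scene
```

```text
bar 961 ((586.4475708007812, -219.96026611328125), (11.995306015014648, 113.10671997070312), 16.776620864868164) 0.10671902897111342
bar in tool frame [0.00464565 0.17248103 0.00204374] [-0.00158139  0.16908087 -0.05453304] [0.01087268 0.17588118 0.05862052]
tips [-0.02341599  0.17148458 -0.04015525] [-0.01823587  0.17664692  0.03958927]
plate ((586.5938110351562, -220.37008666992188), (150.46249389648438, 130.10861206054688), 16.776226043701172) 0.05161039481860418
bench -0.002124506162682786
```

Bar measured at (0.5865, -0.2200), top at 0.109 after bench correction, yaw 16.8°. Its size is 12 x 113 mm, and the plate centre agrees. I'm descending.

```bash
python3 -m creep '[[0.007,0.006,-0.08,0,0,0.017],[0,0,-0.08,0,0,0],[0,0,-0.08,0,0,0],[0,0,-0.05,0,0,0],[0,0,-0.05,0,0,0],[0,0,-0.03,0,0,0],[0,0,-0.02,0,0,0],[0,0,0,0,0,0],[0,0,0,0,0,0]]'
```

```text
time_s: 2.95
tcp_pos: [0.5875, -0.2194, 0.0836]
ee_rot: [[0.957, 0.002, -0.29], [0.29, -0.001, 0.957], [0.001, -1.0, -0.001]]
ft_force: [-0.4, 0.3, -0.1]
width: 0.0868
```

```bash
python3 -m creep '[[0,0,0,0,0,0],[0,0,0,0,0,0],[0,0,0,0,0,0],[0,0,0,0,0,0],[0,0,0,0,0,0],[0,0,0,0,0,0],[0,0,0,0,0,0],[0,0,0,0,0,0]]' 255 60
python3 -m creep '[[0,0,0.01,0,0,0],[0,0,0.01,0,0,0],[0,0,0.01,0,0,0],[0,0,0.008,0,0,0],[0,0,0,0,0,0],[0,0,0,0,0,0]]'
```

```text
time_s: 3.95
tcp_pos: [0.5869, -0.219, 0.0825]
ee_rot: [[0.957, -0.0, -0.29], [0.29, -0.0, 0.957], [-0.0, -1.0, 0.0]]
ft_force: [0.1, -0.1, -1.0]
width: 0.0154
time_s: 4.7
tcp_pos: [0.5868, -0.2189, 0.1014]
ee_rot: [[0.957, -0.0, -0.29], [0.29, 0.0, 0.957], [-0.0, -1.0, 0.0]]
ft_force: [-0.5, -0.6, -2.7]
width: 0.0112
```

Lifted 19 mm, with a load of about 2.7 N. Next I draw it out 115 mm along the stand's -x.

```bash
python3 -m creep '[[-0.015,-0.0045,0,0,0,0],[-0.03,-0.009,0,0,0,0],[-0.03,-0.009,0,0,0,0],[-0.03,-0.009,0,0,0,0],[-0.03,-0.009,0,0,0,0],[-0.03,-0.009,0,0,0,0],[-0.03,-0.009,0,0,0,0],[-0.025,-0.0075,0,0,0,0],[0,0,0,0,0,0],[0,0,0,0,0,0]]'
```

```text
time_s: 5.95
tcp_pos: [0.4772, -0.2521, 0.1018]
ee_rot: [[0.957, 0.001, -0.29], [0.29, -0.0, 0.957], [0.001, -1.0, -0.0]]
ft_force: [-0.1, 0.5, -3.4]
width: 0.0113
```

```bash
python3 -m creep '[[0,0,0.04,0,0,0],[0,0,0.06,0,0,0],[0,0,0.07,0,0,0],[0,0,0.07,0,0,0],[0,0,0.04,0,0,0],[0,0,0,0,0,0]]'
python3 -m creep '[[0.008,0.05,0,0,0,-0.05],[0.015,0.08,0,0,0,-0.09],[0.015,0.08,0,0,0,-0.1],[0.015,0.08,0,0,0,-0.1],[0.015,0.08,0,0,0,-0.1],[0.015,0.08,0,0,0,-0.1],[0.015,0.08,0,0,0,-0.1],[0.015,0.07,0,0,0,-0.06],[0.007,0.05,0,0,0,-0.036],[0,0,0,0,0,0]]'
python3 -m creep '[[0,0,0,0,0,0],[0,0,0,0,0,0],[0,0,0,0,0,0]]'
python3 - <<'E'
from h import *
import pickle
w=get_image("wrist");t=get_image("top");s=get_state();pickle.dump((w,t,s["tcp_pos"],s["ee_rot"]),open("im2.pkl","wb"))
print(s["tcp_pos"],np.array(s["ee_rot"]).round(3).tolist(),s["joint_pos"],s["ft_force"],s["torque"])
cv2.imwrite("pics/w2.png",cv2.resize(w["color"],(800,600),interpolation=cv2.INTER_CUBIC))
E
```

```text
time_s: 6.7
tcp_pos: [0.4784, -0.2525, 0.2436]
ee_rot: [[0.957, 0.004, -0.291], [0.291, -0.002, 0.957], [0.003, -1.0, -0.003]]
ft_force: [-0.2, -0.0, -3.1]
width: 0.0116
time_s: 7.95
tcp_pos: [0.5362, 0.0749, 0.2397]
ee_rot: [[0.961, -0.003, 0.277], [-0.277, 0.0, 0.961], [-0.003, -1.0, -0.0]]
ft_force: [0.0, -0.5, -3.4]
width: 0.0113
time_s: 8.32
tcp_pos: [0.5369, 0.0723, 0.2414]
ee_rot: [[0.96, -0.0, 0.281], [-0.281, -0.0, 0.96], [-0.0, -1.0, -0.0]]
ft_force: [0.2, 0.7, -2.8]
width: 0.0113
[0.5369086  0.0724546  0.24158244] [[0.96, 0.0, 0.28], [-0.28, -0.0, 0.96], [0.0, -1.0, 0.0]] [-1.14457587e-02  8.51017873e-03  1.72125571e+00 -1.46367030e-05
  1.41170315e+00  2.72841487e-01] [ 0.28183183  0.34710011 -2.73825392] [ 0.00364723 -0.07491877 -0.06419017]
```

View pics/w2.png

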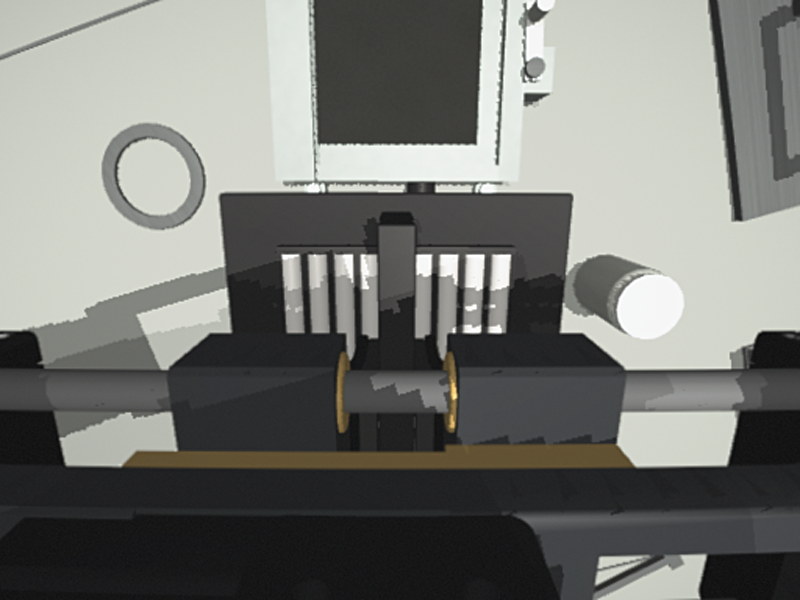

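The panel sits level in the jaws (plate corners at (220,195) and (572,195)). The housing's -y end is visible at row 180, lip on the left at column 270 and +x wall on the right at column 520. The far end is cut off, so I'll back up a little for a full view.

```bash
python3 -m creep '[[-0.015,-0.05,0.05,0,0,0],[-0.02,-0.07,0.06,0,0,0],[0,0,0,0,0,0],[0,0,0,0,0,0],[0,0,0,0,0,0]]'
python3 - <<'E'
from h import *
import pickle
w=get_image("wrist");s=get_state();pickle.dump((w,s["tcp_pos"],s["ee_rot"]),open("im3.pkl","wb"))
P=cloud(w);R=np.array(s["ee_rot"]);p=np.array(s["tcp_pos"]);print(p)
col=w["color"].copy()
def rect(m,n):
    x=P[m].astype(np.float32)
    lab=cv2.connectedComponentsWithStats(m.astype(np.uint8))
    i=1+np.argmax(lab[2][1:,4]);m=lab[1]==i;x=P[m]
    r=cv2.minAreaRect((x[:,:2]*1000).astype(np.float32));print(n,m.sum(),r,np.median(x[:,2]),"bbox px",lab[2][i][:4]); col[m]=col[m]//2+np.array([0,100,0],np.uint8) ; return x
near=(abs(P[...,0]-.577)<.15)&(abs(P[...,1]-.211)<.14)
b=P[near&(P[...,2]<.01)];print("bench",np.median(b[:,2]))
h=rect(near&(P[...,2]>.033)&(P[...,2]<.056),"housing top")
l=rect(near&(P[...,2]>.044)&(P[...,2]<.056),"lip")
s_=rect(near&(P[...,2]>.02)&(P[...,2]<.034),"seat")
pz=(P-p)@R
q=rect((abs(pz[...,1]+(-.0))<.2)&(pz[...,1]>.02)&(pz[...,1]<.05)&(abs(pz[...,0])<.1)&(abs(pz[...,2])<.09),"panel plate")
k=(q-p)@R;print("plate tool frame",k.min(0),k.max(0))
po=P[near&(P[...,2]>.06)&(P[...,2]<.08)];print("post",len(po),po.mean(0),(po.min(0)+po.max(0))/2)
cv2.imwrite("pics/w3.png",cv2.resize(col,(800,600),interpolation=cv2.INTER_CUBIC))
E
```

```text
time_s: 9.05
tcp_pos: [0.5189, 0.0137, 0.2953]
ee_rot: [[0.96, -0.002, 0.279], [-0.279, 0.001, 0.96], [-0.002, -1.0, 0.0]]
ft_force: [-0.2, 0.4, -3.2]
width: 0.0111
[0.51891491 0.01372905 0.29528899]
bench -0.002178443136120521
housing top 3882 ((579.122802734375, 174.54806518554688), (86.26296997070312, 210.81581115722656), 74.176513671875) 0.0389067833512592 bbox px [182   0 163  71]
lip 1587 ((492.8546447753906, 198.2433319091797), (82.00224304199219, 30.95277214050293), 73.17842864990234) 0.04779507005622091 bbox px [182   0  26  69]
seat 6442 ((577.2203369140625, 184.80084228515625), (74.37622833251953, 145.505126953125), 73.83634185791016) 0.028273689520189695 bbox px [206   0 110  60]
panel plate 18045 ((526.1765747070312, 40.492923736572266), (71.00009155273438, 150.06939697265625), 73.88497161865234) 0.26357608778134994 bbox px [140 123 227 107]
plate tool frame [-0.07546051  0.02166936 -0.00774376] [0.07457729 0.03570227 0.06332289]<stdin>:19: RuntimeWarning: Mean of empty slice.
  ret = um.true_divide(
Traceback (most recent call last):
ValueError: zero-size array to reduction operation minimum which has no identity
```

Run:
```python
from h import *
import pickle
th=np.deg2rad(-16.3);c=np.array([.577,.2113]);Rz=np.array([[np.cos(th),-np.sin(th)],[np.sin(th),np.cos(th)]])
w2,t2,*_=pickle.load(open("im2.pkl","rb"));w3=pickle.load(open("im3.pkl","rb"))[0];a=pickle.load(open("im0.pkl","rb"))[0]
for n,im in(("w2",w2),("w3",w3),("top0",a)):
    P=cloud(im);L=np.dstack([(P[...,:2]-c)@Rz,P[...,2]])*1000
    L=L[(abs(L[...,0])<125)&(abs(L[...,1])<110)]
    print(n)
    lip=L[(L[:,2]>43)&(L[:,2]<56)&(L[:,0]<-40)]; wall=L[(L[:,2]>33)&(L[:,2]<44)]; seat=L[(L[:,2]>20)&(L[:,2]<33.5)]
    def edge(S,i,j,lo,hi,f,nm):
        X=[];Y=[]
        for k in np.arange(lo,hi,5):
            s=S[(S[:,i]>=k)&(S[:,i]<k+5)]
            if len(s)>2: X.append(k+2.5);Y.append(f(s[:,j]))
        if len(X)>4:
            p=np.polyfit(X,Y,1);r=np.polyval(p,X)-Y
            g=abs(r)<2*np.median(abs(r))+.5;p=np.polyfit(np.array(X)[g],np.array(Y)[g],1)
            print("  ",nm,"at0 %.1f slope %.2f deg n%d"%(p[1],np.degrees(np.arctan(p[0])),g.sum()))
    edge(lip,1,0,-75,65,np.max,"lip free (-63)")
    edge(lip,1,0,-75,65,np.min,"lip outer (-94)")
    edge(wall[(abs(wall[:,0])<97)&(wall[:,0]>70)],1,0,-75,-20,np.max,"+x outer (94)")
    edge(wall[(abs(wall[:,0])<97)&(wall[:,0]>70)],1,0,20,75,np.max,"+x outer far (94)")
    edge(wall[wall[:,0]>60],1,0,-65,65,np.min,"+x inner (79)")
    edge(wall,0,1,-60,75,np.min,"-y outer (-81)")
    edge(wall,0,1,-60,75,np.max,"+y outer (81)")
    ps=L[(L[:,2]>62)&(L[:,2]<78)];print("  post",len(ps),ps.mean(0) if len(ps) else 0)
    pv=L[(L[:,0]>96)&(L[:,2]>38)];print("  arm pts",len(pv),pv.min(0) if len(pv) else 0,pv.max(0) if len(pv) else 0)
```

```text
w2
   lip free (-63) at0 -61.9 slope 0.22 deg n25
   lip outer (-94) at0 -91.8 slope 0.30 deg n25
   +x outer (94) at0 95.5 slope 0.31 deg n11
   +x outer far (94) at0 98.3 slope -3.24 deg n7
   +x inner (79) at0 79.8 slope 0.24 deg n23
   -y outer (-81) at0 -76.3 slope 0.10 deg n27
   +y outer (81) at0 -64.7 slope -0.51 deg n27
  post 92 [98.35135701 37.45113285 66.90884144]
  arm pts 559 [ 96.01742306 -10.93857039  38.02816192] [117.29450797  48.98361573  69.29754425]
w3
   lip free (-63) at0 -62.1 slope 0.34 deg n16
   lip outer (-94) at0 -91.4 slope 0.43 deg n16
   +x outer (94) at0 96.2 slope 0.88 deg n11
   +x inner (79) at0 79.9 slope 0.75 deg n13
   -y outer (-81) at0 -77.1 slope -0.17 deg n27
   +y outer (81) at0 -65.1 slope 0.22 deg n27
  post 0 0
  arm pts 154 [ 96.01870802 -11.74066105  38.0013542 ] [116.91663578   8.38772533  49.51881354]
top0
   lip free (-63) at0 -65.9 slope 0.08 deg n26
   lip outer (-94) at0 -94.1 slope 0.00 deg n26
   +x outer (94) at0 94.4 slope 2.92 deg n11
   +x outer far (94) at0 93.7 slope -1.12 deg n11
   +x inner (79) at0 72.0 slope -2.76 deg n26
   -y outer (-81) at0 -76.7 slope -0.42 deg n27
   +y outer (81) at0 82.8 slope -0.20 deg n25
  post 15 [97.00027904 36.28986292 68.885678  ]
  arm pts 71 [ 96.08217545 -15.50051185  38.15391453] [114.64179459  42.98371924  73.50513452]
```

```bash
python3 -m creep '[[0.02,0.07,0,0,0,0],[0.03,0.1,0,0,0,0],[0.03,0.1,0,0,0,-0.008],[0.03,0.1,0,0,0,0],[0.0104,0.0326,0,0,0,0],[0,0,0,0,0,0],[0,0,0,0,0,0],[0,0,0,0,0,0]]'
cat > edges.py <<'E'
from h import *
th=np.deg2rad(-16.55);c=np.array([.5791,.2143]);Rz=np.array([[np.cos(th),-np.sin(th)],[np.sin(th),np.cos(th)]])
def edge(S,i,j,lo,hi,f,nm):
    X=[];Y=[]
    for k in np.arange(lo,hi,5):
        s=S[(S[:,i]>=k)&(S[:,i]<k+5)]
        if len(s)>2: X.append(k+2.5);Y.append(f(s[:,j]))
    if len(X)>4:
        p=np.polyfit(X,Y,1);r=np.polyval(p,X)-Y
        g=abs(r)<2*np.median(abs(r))+.5;p=np.polyfit(np.array(X)[g],np.array(Y)[g],1)
        print("  ",nm,"at0 %.1f slope %.2f deg n%d"%(p[1],np.degrees(np.arctan(p[0])),g.sum()))
E
python3 - <<'E'
from edges import *
w=get_image("wrist");s=get_state();print(s["tcp_pos"],np.array(s["ee_rot"]).round(4).tolist())
P=cloud(w);L=np.dstack([(P[...,:2]-c)@Rz,P[...,2]])*1000
L=L[(abs(L[...,0])<125)&(abs(L[...,1])<110)]
wall=L[(L[:,2]>33)&(L[:,2]<44)];lip=L[(L[:,2]>43)&(L[:,2]<56)&(L[:,0]<-40)]
edge(wall,0,1,-60,75,np.max,"+y outer 81");edge(wall,0,1,-60,75,np.min,"+y inner 69?")
edge(lip,1,0,20,80,np.max,"lip -63");edge(wall[(wall[:,0]>60)],1,0,20,65,np.min,"+xin 79")
ps=L[(L[:,2]>62)&(L[:,2]<78)];print("  post",len(ps),ps.mean(0) if len(ps) else 0)
pl=L[(L[:,2]>245)&(L[:,2]<285)];print("plate",pl.min(0),pl.max(0))
b=L[abs(L[:,2])<8];print("bench",np.median(b[:,2]))
cv2.imwrite("pics/w4.png",w["color"])
E
```

```text
time_s: 10.1
tcp_pos: [0.5795, 0.213, 0.2966]
ee_rot: [[0.958, 0.0, 0.287], [-0.287, -0.0, 0.958], [0.0, -1.0, -0.0]]
ft_force: [0.2, 0.3, -2.3]
width: 0.0111
[0.57959565 0.2130887  0.29678806] [[0.9579, 0.0003, 0.2872], [-0.2872, -0.0002, 0.9579], [0.0003, -1.0, -0.0001]]
   +y outer 81 at0 81.3 slope 0.78 deg n27
   +y inner 69? at0 70.6 slope 0.84 deg n27
   lip -63 at0 -63.7 slope 0.60 deg n5
  post 0 0
plate [-74.51968442 -61.18238821 261.38641663] [ 75.4195359   62.24123246 283.36704022]
bench -2.2260298913872374
```

View pics/w4.png

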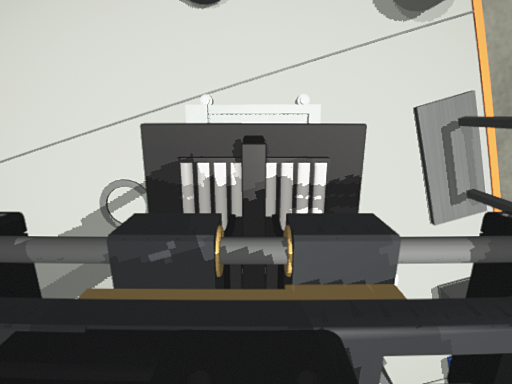

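The camera shows the plate over the housing. The +y wall is just beyond its far edge, and the y estimate agrees to about 1 mm. Next I tilt 17° (free edge up) and come down to 45 mm above the seat.

```bash
python3 -m creep '[[0.007,0.0032,-0.03,0,0,0.009],[0,0,-0.05,-0.0265,-0.0907,0],[0,0,-0.06,-0.0265,-0.0907,0],[0,0,-0.07,-0.0265,-0.0907,0],[0,0,-0.07,-0.0265,-0.0907,0],[0,0,-0.048,0,0,0],[0,0,0,0,0,0],[0,0,0,0,0,0],[0,0,0,0,0,0]]'
cat > chk.py <<'E'
from h import *
s=get_state();T=np.array(s["tcp_pos"]);R=np.array(s["ee_rot"])
C=np.array([.5793,.2150,.030]);t=np.deg2rad(-16.3);H=np.array([[np.cos(t),-np.sin(t),0],[np.sin(t),np.cos(t),0],[0,0,1]])
A=np.c_[R[:,0],R[:,2],-R[:,1]]   # panel x,y,z axes
if np.linalg.det(A)<0: A[:,1]*=-1
A=H.T@A
O=H.T@(T-C)+A@np.array([0,-.00085,-.0375])
f=lambda v:(v*1000).round(1).tolist()
print("t",s["time_s"],"F",np.round(s["ft_force"],1),"tau",np.round(s["torque"],2),"w",s["width"])
print("tilt deg",np.degrees(np.arcsin(A[2,0])).round(2),"roll",np.degrees(np.arcsin(A[2,1])).round(2),"yaw rel",np.degrees(np.arctan2(A[1,0],A[0,0])).round(2))
print("O",f(O),"E-",f(O+A@[-.075,0,0]),"E+",f(O+A@[.075,0,0]),"T",f(H.T@(T-C)))
E
python3 chk.py
```

```text
time_s: 11.28
tcp_pos: [0.5845, 0.2161, 0.1345]
ee_rot: [[0.917, 0.283, 0.279], [-0.267, -0.081, 0.96], [0.295, -0.956, 0.001]]
ft_force: [0.7, -0.0, -3.4]
width: 0.0116
t 11.275 F [ 0.7 -0.  -3.4] tau [ 0.1   0.29 -0.05] w 0.011598925317173775
tilt deg 17.15 roll 0.07 yaw rel 0.06
O [15.7, 1.7, 68.6] E- [-55.9, 1.7, 46.5] E+ [87.4, 1.8, 90.8] T [4.7, 2.5, 104.5]
```

```bash
python3 -m creep '[[-0.0028,-0.0023,0,0,0,0],[0,0,-0.02,0,0,0],[0,0,-0.02,0,0,0],[0,0,-0.02,0,0,0],[0,0,-0.015,0,0,0],[0,0,-0.01,0,0,0],[0,0,0,0,0,0],[0,0,0,0,0,0],[0,0,0,0,0,0]]'; python3 chk.py
```

```text
time_s: 12.4
tcp_pos: [0.582, 0.2149, 0.0906]
ee_rot: [[0.918, 0.282, 0.279], [-0.267, -0.082, 0.96], [0.293, -0.956, 0.0]]
ft_force: [-0.1, 0.4, -3.9]
width: 0.0114
t 12.4 F [-0.1  0.4 -3.9] tau [ 0.11  0.22 -0.03] w 0.011440640839783302
tilt deg 17.05 roll 0.0 yaw rel 0.1
O [13.7, -0.2, 24.7] E- [-58.0, -0.3, 2.8] E+ [85.4, -0.1, 46.7] T [2.7, 0.6, 60.6]
```

```bash
python3 -m creep '[[-0.0047,0.0014,-0.0017,0.0042,0.0142,0],[-0.0047,0.0014,-0.0017,0.0042,0.0142,0],[-0.0047,0.0014,-0.0017,0.0042,0.0142,0],[-0.0047,0.0014,-0.0017,0.0042,0.0142,0],[-0.0047,0.0014,-0.0017,0.0042,0.0142,0],[-0.0047,0.0014,-0.0017,0.0042,0.0142,0],[0,0,0,0,0,0],[0,0,0,0,0,0]]'; python3 chk.py
```

```text
time_s: 13.4
tcp_pos: [0.5677, 0.2189, 0.085]
ee_rot: [[0.936, 0.216, 0.279], [-0.272, -0.063, 0.96], [0.225, -0.974, -0.0]]
ft_force: [0.3, -0.2, -1.8]
width: 0.0113
t 13.4 F [ 0.3 -0.2 -1.8] tau [ 0.02  0.09 -0.05] w 0.01128060071429267
tilt deg 13.03 roll -0.0 yaw rel 0.1
O [-3.8, -0.3, 18.5] E- [-76.8, -0.5, 1.6] E+ [69.3, -0.2, 35.4] T [-12.2, 0.5, 55.0]
```

```bash
python3 -m creep '[[0.0022,-0.0007,-0.0032,0.0078,0.0267,0],[0.0022,-0.0007,-0.0032,0.0078,0.0267,0],[0.0022,-0.0007,-0.0032,0.0078,0.0267,0],[0.0022,-0.0007,-0.0032,0.0078,0.0267,0],[0.0022,-0.0007,-0.0032,0.0078,0.0267,0],[0.0022,-0.0007,-0.0032,0.0078,0.0267,0],[0.0022,-0.0007,-0.0032,0.0078,0.0267,0],[0.0022,-0.0007,-0.0032,0.0078,0.0267,0],[0,0,0,0,0,0],[0,0,0,0,0,0]]'; python3 chk.py
```

```text
time_s: 14.65
tcp_pos: [0.5763, 0.2161, 0.072]
ee_rot: [[0.959, 0.05, 0.279], [-0.279, -0.015, 0.96], [0.052, -0.999, 0.0]]
ft_force: [0.5, 0.4, -2.5]
width: 0.0113
t 14.65 F [ 0.5  0.4 -2.5] tau [ 0.   -0.03  0.04] w 0.011323886900009548
tilt deg 2.99 roll 0.0 yaw rel 0.1
O [-1.3, -0.6, 4.6] E- [-76.2, -0.7, 0.7] E+ [73.6, -0.5, 8.5] T [-3.2, 0.2, 42.0]
```

```bash
python3 -m creep '[[0.0012,-0.0003,-0.0023,0.0047,0.016,0],[0.0012,-0.0003,-0.0023,0.0047,0.016,0],[0.0012,-0.0003,-0.0023,0.0047,0.016,0],[0.0012,-0.0003,-0.0025,0.0047,0.016,0],[0,0,0,0,0,0],[0,0,0,0,0,0],[0,0,0,0,0,0]]'; python3 chk.py
```

```text
time_s: 15.52
tcp_pos: [0.5789, 0.2157, 0.0682]
ee_rot: [[0.96, 0.0, 0.279], [-0.279, 0.0, 0.96], [0.0, -1.0, 0.0]]
ft_force: [-3.7, -0.8, 5.9]
width: 0.0111
t 15.525 F [-3.7 -0.8  5.9] tau [-0.14  0.58 -0.03] w 0.01111852107514043
tilt deg 0.01 roll 0.03 yaw rel 0.11
O [-0.6, -0.3, 0.7] E- [-75.6, -0.4, 0.7] E+ [74.4, -0.1, 0.7] T [-0.6, 0.5, 38.2]
```

Contact at seat height: +8 N, tilt 0. I press 1 mm more, release, and rise clear.

```bash
python3 -m creep '[[0,0,-0.0015,0,0,0],[0,0,0,0,0,0],[0,0,0,0,0,0]]'; python3 chk.py
python3 -m creep '[[0,0,0,0,0,0],[0,0,0,0,0,0],[0,0,0,0,0,0],[0,0,0,0,0,0],[0,0,0,0,0,0],[0,0,0,0,0,0],[0,0,0,0,0,0]]' 0
python3 -m creep '[[0,0,0.05,0,0,0],[0,0,0.1,0,0,0],[-0.03,-0.08,0.1,0,0,0],[-0.03,-0.1,0.1,0,0,0],[-0.03,-0.1,0.07,0,0,0],[0,0,0,0,0,0],[0,0,0,0,0,0]]'
python3 - <<'E'
from edges import *
import pickle
w=get_image("wrist");b=get_image("scene");s=get_state();print(s["tcp_pos"])
pickle.dump((w,b),open("im5.pkl","wb"))
cv2.imwrite("pics/w5.png",cv2.resize(w["color"],(800,600),interpolation=cv2.INTER_CUBIC))
E
```

```text
time_s: 15.9
tcp_pos: [0.5789, 0.2157, 0.0682]
ee_rot: [[0.96, 0.0, 0.279], [-0.279, 0.0, 0.96], [0.0, -1.0, 0.0]]
ft_force: [-6.7, -0.8, 9.5]
width: 0.011
t 15.9 F [-6.7 -0.8  9.5] tau [-0.21  0.99 -0.02] w 0.011021926782433071
tilt deg 0.01 roll 0.02 yaw rel 0.11
O [-0.6, -0.3, 0.7] E- [-75.6, -0.4, 0.6] E+ [74.4, -0.1, 0.7] T [-0.6, 0.5, 38.2]
time_s: 16.77
tcp_pos: [0.5788, 0.2155, 0.0667]
ee_rot: [[0.96, 0.0, 0.279], [-0.279, 0.0, 0.96], [-0.0, -1.0, 0.0]]
ft_force: [0.3, -0.4, -0.4]
width: 0.0733
time_s: 17.65
tcp_pos: [0.5365, 0.0847, 0.2669]
ee_rot: [[0.96, -0.0, 0.28], [-0.28, 0.001, 0.96], [-0.0, -1.0, 0.001]]
ft_force: [0.8, -0.9, -1.2]
width: 0.0872
[0.53600487 0.08545828 0.26561055]
```

View pics/w5.png

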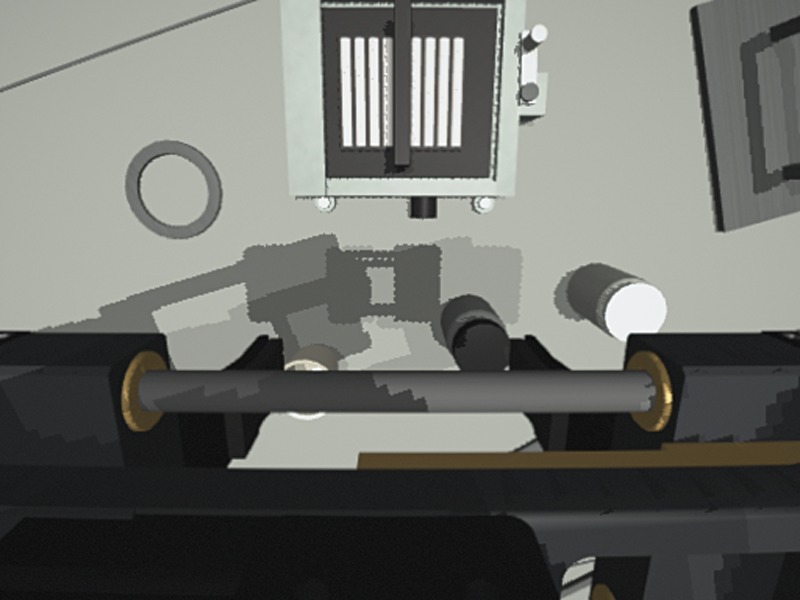

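The panel lies in the well under the lip (plate edge on the left goes under the lip at column 324, right edge at column 503). The catch pivot is at (530,92) and the post at (537,33). Next I check plate flatness and locate the post.

Run:
```python
from h import *
import pickle
w,b=pickle.load(open("im5.pkl","rb"))
C=np.array([.5793,.2150]);th=np.deg2rad(-16.3);Rz=np.array([[np.cos(th),-np.sin(th)],[np.sin(th),np.cos(th)]])
for n,im in(("wrist",w),("scene",b)):
    P=cloud(im);L=np.dstack([(P[...,:2]-C)@Rz,P[...,2]])*1000
    f=lambda x0,x1,y0,y1:L[(L[...,0]>x0)&(L[...,0]<x1)&(L[...,1]>y0)&(L[...,1]<y1)]
    bench=f(-90,90,-150,-110)[:,2];print(n,"bench",np.median(bench))
    for r in((-60,-53,-40,40),(56,70,-40,40),(-45,45,-62,-55),(-60,-53,-60,-35),(58,70,-60,-35),(58,70,20,60)):
        q=f(*r); print("  plate",r,len(q),np.median(q[:,2]).round(1) if len(q) else "")
    q=f(60,130,-10,70);q=q[(q[:,2]>62)&(q[:,2]<78)];print("  post",len(q),q.mean(0).round(1) if len(q) else "",((q.min(0)+q.max(0))/2).round(1) if len(q) else "")
    q=f(97,125,-60,60);q=q[(q[:,2]>36)&(q[:,2]<56)];print("  arm/pivot",len(q),q.min(0).round(1),q.max(0).round(1))
    # dark plate right edge vs inner wall
P=cloud(w);L=np.dstack([(P[...,:2]-C)@Rz,P[...,2]])*1000
g=w["color"].max(-1);v,u=np.mgrid[0:384,0:512]
for row in(60,85,100):
    print([(int(L[row,k,0]),int(L[row,k,1]),round(float(L[row,k,2])),int(g[row,k])) for k in range(312,332,2)])
s=get_state();print(s["joint_pos"])
```

```text
wrist bench 372.5107462765141
  plate (-60, -53, -40, 40) 370 35.9
  plate (56, 70, -40, 40) 738 35.8
  plate (-45, 45, -62, -55) 394 35.8
  plate (-60, -53, -60, -35) 106 35.7
  plate (58, 70, -60, -35) 186 35.8
  plate (58, 70, 20, 60) 344 35.8
  post 106 [97.9 35.  66.8] [98.3 35.7 65.8]
  arm/pivot 486 [ 97.  -16.   36.1] [116.3  45.3  54.2]
scene bench 460.5076814201949
  plate (-60, -53, -40, 40) 0 
  plate (56, 70, -40, 40) 113 36.2
  plate (-45, 45, -62, -55) 61 38.7
  plate (-60, -53, -60, -35) 4 38.9
  plate (58, 70, -60, -35) 30 37.2
  plate (58, 70, 20, 60) 38 -742.3
  post 14 [100.7  32.9  67.8] [102.4  33.5  67.9]
  arm/pivot 91 [ 98.  -19.   36.1] [118.3  40.7  54.2]
[(69, 0, 36, 78), (71, 0, 35, 76), (75, 1, 28, 196), (78, 1, 27, 108), (78, 0, 38, 155), (81, 0, 38, 219), (83, 0, 38, 217), (86, 0, 37, 216), (88, 0, 38, 218), (91, 0, 39, 164)]
[(70, -30, 36, 80), (73, -30, 35, 111), (77, -29, 28, 189), (78, -30, 36, 79), (80, -30, 39, 220), (82, -30, 38, 213), (85, -30, 38, 213), (88, -30, 38, 214), (91, -30, 36, 214), (92, -30, 40, 214)]
[(71, -49, 35, 81), (74, -49, 35, 171), (78, -48, 28, 144), (79, -49, 35, 164), (81, -49, 37, 217), (84, -49, 38, 214), (86, -49, 37, 213), (89, -49, 38, 213), (92, -48, 37, 214), (104, -46, -1, 200)]
[ 1.23543606e-02 -6.12589176e-04  1.68553174e+00  6.75214902e-04
  1.45929510e+00  2.94032664e-01]
```

The panel is flat: plate top reads 35.8 ± 0.1 mm everywhere, and with the -2.2 mm bench bias that is 38 mm, so it is fully home. The post is at local (98,35.5). Now to the catch, with the jaws turned along the housing's y.

```bash
python3 -m creep '[[0.03,0.027,0,0,0,0.2],[0.03,0.027,0,0,0,0.2],[0.03,0.027,0,0,0,0.2],[0.03,0.027,0,0,0,0.2],[0.03,0.027,-0.01,0,0,0.2],[0.03,0.027,-0.02,0,0,0.2],[0.03,0.027,-0.04,0,0,0.2],[0.03,0.027,-0.06,0,0,0.2],[0.03,0.028,-0.05,0,0,0.2],[0.025,0.028,-0.05,0,0,0.2]]'
python3 -m creep '[[0,0,0,0,0,0],[0,0,0,0,0,0],[0,0,0,0,0,0]]'; python3 chk.py
```

```text
time_s: 19.0
tcp_pos: [0.6833, 0.2225, 0.1487]
ee_rot: [[0.272, -0.004, -0.962], [0.962, -0.001, 0.272], [-0.001, -1.0, 0.003]]
ft_force: [-0.1, 0.8, 0.2]
width: 0.0869
time_s: 19.38
tcp_pos: [0.6846, 0.2206, 0.1538]
ee_rot: [[0.28, 0.002, -0.96], [0.96, 0.0, 0.28], [0.001, -1.0, -0.001]]
ft_force: [0.5, -0.5, 0.0]
width: 0.0872
t 19.375 F [ 0.5 -0.5  0. ] tau [ 0.07 -0.14  0.05] w 0.08722200407748433
tilt deg 0.04 roll -0.08 yaw rel 90.02
O [100.4, 35.0, 86.3] E- [100.4, -40.0, 86.2] E+ [100.3, 110.0, 86.3] T [99.4, 34.9, 123.8]
```

```bash
python3 -m creep '[[-0.001,0.001,-0.05,0,0,0],[0,0,-0.06,0,0,0],[0,0,-0.05,0,0,0],[0,0,-0.03,0,0,0],[0,0,-0.015,0,0,0],[0,0,0,0,0,0],[0,0,0,0,0,0]]'
python3 -m creep '[[0,0,0,0,0,0],[0,0,0,0,0,0],[0,0,0,0,0,0],[0,0,0,0,0,0],[0,0,0,0,0,0],[0,0,0,0,0,0],[0,0,0,0,0,0],[0,0,0,0,0,0],[0,0,0,0,0,0]]' 255 8; python3 chk.py
```

```text
time_s: 20.25
tcp_pos: [0.6846, 0.2213, 0.0512]
ee_rot: [[0.279, 0.002, -0.96], [0.96, 0.0, 0.279], [0.001, -1.0, -0.002]]
ft_force: [-1.5, -0.7, 0.2]
width: 0.087
time_s: 21.38
tcp_pos: [0.6835, 0.2218, 0.0494]
ee_rot: [[0.279, -0.0, -0.96], [0.96, 0.001, 0.279], [0.001, -1.0, 0.001]]
ft_force: [1.1, 3.2, -1.5]
width: 0.0114
t 21.375 F [ 1.1  3.2 -1.5] tau [ 0.49 -0.24  0.  ] w 0.011387895463262472
tilt deg 0.05 roll 0.04 yaw rel 90.11
O [98.9, 35.8, -18.1] E- [99.1, -39.2, -18.2] E+ [98.8, 110.8, -18.1] T [98.1, 35.8, 19.4]
```

```bash
python3 -m creep '[[-0.0135,0.0019,0,0,0,0],[-0.0136,-0.0007,0,0,0,0],[-0.0132,-0.0032,0,0,0,0],[-0.0125,-0.0057,0,0,0,0]]'; python3 -m creep '[[-0.0111,-0.0079,0,0,0,0],[-0.0094,-0.0099,0,0,0,0],[-0.0073,-0.0116,0,0,0,0],[-0.0052,-0.0127,0,0,0,0],[0,0,0,0,0,0],[0,0,0,0,0,0]]'; python3 chk.py
```

```text
time_s: 21.88
tcp_pos: [0.6556, 0.2203, 0.0495]
ee_rot: [[0.278, -0.002, -0.961], [0.961, 0.004, 0.278], [0.003, -1.0, 0.003]]
ft_force: [-2.4, 10.8, -1.4]
width: 0.0116
time_s: 22.62
tcp_pos: [0.6387, 0.1964, 0.0493]
ee_rot: [[0.279, -0.004, -0.96], [0.96, -0.0, 0.279], [-0.002, -1.0, 0.004]]
ft_force: [-5.1, 2.2, 1.5]
width: 0.0115
t 22.625 F [-5.1  2.2  1.5] tau [0.46 0.86 0.02] w 0.011496806603875925
tilt deg -0.09 roll 0.24 yaw rel 90.11
O [62.9, -1.3, -18.2] E- [63.1, -76.3, -18.1] E+ [62.8, 73.7, -18.3] T [62.2, -1.2, 19.3]
```

```bash
python3 -m creep '[[0,0,0,0,0,0],[0,0,0,0,0,0],[0,0,0,0,0,0],[0,0,0,0,0,0],[0,0,0,0,0,0],[0,0,0,0,0,0],[0,0,0,0,0,0]]' 0
python3 -m creep '[[0,0,0.05,0,0,0],[0,0,0.1,0,0,0],[0.06,-0.02,0.1,0,0,0],[0.09,-0.02,0.1,0,0,0],[0.09,-0.03,0.05,0,0,0],[0,0,0,0,0,0],[0,0,0,0,0,0],[0,0,0,0,0,0]]'
python3 - <<'E'
from h import *
import pickle
w=get_image("wrist");b=get_image("top");s=get_state();print(s["tcp_pos"])
pickle.dump((w,b),open("im6.pkl","wb"))
cv2.imwrite("pics/w6.png",cv2.resize(w["color"],(800,600),interpolation=cv2.INTER_CUBIC))
E
```

```text
time_s: 23.5
tcp_pos: [0.6407, 0.1962, 0.0497]
ee_rot: [[0.279, -0.0, -0.96], [0.96, -0.0, 0.279], [-0.0, -1.0, 0.0]]
ft_force: [0.0, -0.0, 0.1]
width: 0.0736
time_s: 24.5
tcp_pos: [0.7556, 0.1626, 0.2443]
ee_rot: [[0.278, -0.003, -0.961], [0.961, -0.0, 0.278], [-0.001, -1.0, 0.003]]
ft_force: [0.4, 0.4, 0.0]
width: 0.087
[0.7559016  0.1626544  0.24495758]
```

View pics/w6.png

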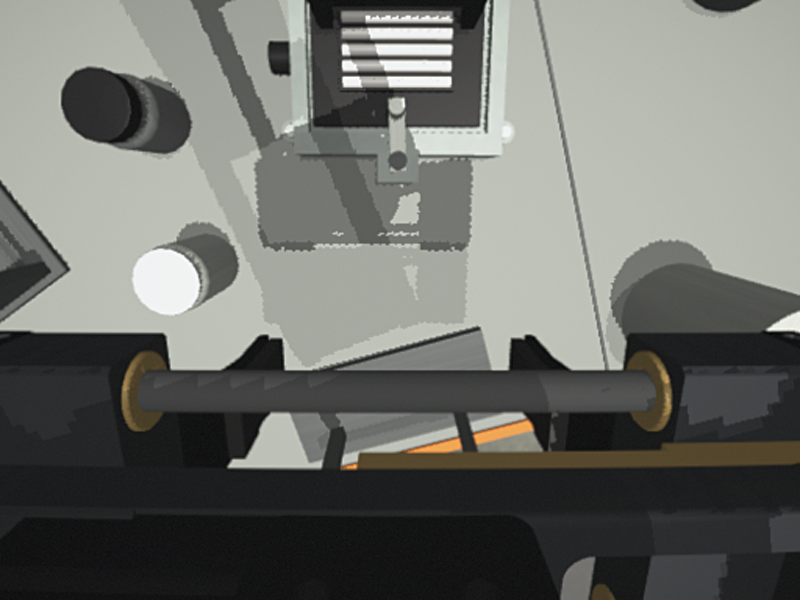

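The catch arm runs from the pivot (398,160) to the post (397,106), straight in over the panel's free edge. I measure its angle and compare the bystanders before and after.

Run:
```python
from h import *
import pickle
w,t=pickle.load(open("im6.pkl","rb"));t0=pickle.load(open("im0.pkl","rb"))[0]
C=np.array([.5793,.2150]);th=np.deg2rad(-16.3);Rz=np.array([[np.cos(th),-np.sin(th)],[np.sin(th),np.cos(th)]])
P=cloud(w);L=np.dstack([(P[...,:2]-C)@Rz,P[...,2]])*1000
q=L[(L[...,0]>52)&(L[...,0]<110)&(abs(L[...,1])<20)]
for a in range(72,96,4):
    s=q[(q[:,0]>=a)&(q[:,0]<a+4)&(q[:,2]>40.8)]; print(a+2,len(s),((s[:,1].min()+s[:,1].max())/2).round(2) if len(s) else "")
p=q[q[:,2]>60];print("post",p[:,:2].mean(0),((p.min(0)+p.max(0))/2).round(1))
pl=L[(L[...,0]>58)&(L[...,0]<68)&(abs(L[...,1])>20)&(abs(L[...,1])<55)];print("plate z",np.median(pl[:,2]))
# wall edge orientation: outer +x wall edge
wl=L[(L[...,2]>34)&(L[...,2]<40.5)&(L[...,0]>76)&(L[...,0]<97)]
X=[];Y=[]
for y in list(range(-75,-25,5))+list(range(25,75,5)):
    s=wl[(wl[:,1]>=y)&(wl[:,1]<y+5)]
    if len(s)>3:X.append(y+2.5);Y.append(s[:,0].max())
print("wall outer fit",np.polyfit(X,Y,1))
d=cv2.absdiff(t["color"],t0["color"]).max(-1);A=cloud(t)[...,2]-cloud(t0)[...,2]
m=(abs(A)>.02).astype(np.uint8);n,_,st,ce=cv2.connectedComponentsWithStats(m)
for i in range(1,n):
    if st[i,4]>25: print("changed (native px)",st[i],ce[i].round())
```

```text
74 39 -1.14
78 34 -0.53
82 39 -0.51
86 37 0.11
90 32 0.12
94 30 0.13
post [64.92332803 -1.08753722] [64.5 -0.6 65.2]
plate z 35.866768439372834
wall outer fit [-1.64878897e-03  9.44655245e+01]
changed (native px) [  101    11   411   373 48520] [254. 268.]
changed (native px) [ 299  136   58   62 2038] [327. 167.]
```

The catch is about 0.03 rad past straight (post at y ≈ -0.9, pivot ≈ +0.1). There is plenty of time, so I regrip with the jaws centred on y ≈ 0.2 to true it up.

```bash
python3 -m creep '[[-0.05,0.015,0,0,0,0],[-0.09,0.027,0,0,0,0],[-0.0898,0.0268,-0.05,0,0,0],[0,0,-0.1,0,0,0],[0,0,-0.1,0,0,0],[0,0,-0.07,0,0,0],[0,0,-0.05,0,0,0],[0,0,-0.016,0,0,0],[0,0,0,0,0,0],[0,0,0,0,0,0]]'; python3 chk.py
```

```text
time_s: 25.85
tcp_pos: [0.6433, 0.1967, 0.0545]
ee_rot: [[0.279, 0.002, -0.96], [0.96, 0.0, 0.279], [0.001, -1.0, -0.002]]
ft_force: [0.4, -0.1, 0.3]
width: 0.0873
t 25.85 F [ 0.4 -0.1  0.3] tau [ 0.05 -0.13  0.04] w 0.08730990409343807
tilt deg 0.07 roll -0.12 yaw rel 90.11
O [67.5, 0.5, -13.0] E- [67.6, -74.5, -13.1] E+ [67.3, 75.5, -12.9] T [66.5, 0.4, 24.5]
```

```bash
python3 -m creep '[[-0.0038,0.0011,0,0,0,0],[0,0,0,0,0,0],[0,0,0,0,0,0],[0,0,0,0,0,0],[0,0,0,0,0,0],[0,0,0,0,0,0],[0,0,0,0,0,0],[0,0,0,0,0,0],[0,0,0,0,0,0],[0,0,0,0,0,0]]' 255 8; python3 chk.py
```

```text
time_s: 27.1
tcp_pos: [0.6403, 0.1969, 0.0527]
ee_rot: [[0.279, -0.0, -0.96], [0.96, -0.0, 0.279], [-0.0, -1.0, 0.0]]
ft_force: [-1.2, -0.1, 0.4]
width: 0.0114
t 27.1 F [-1.2 -0.1  0.4] tau [ 0.05 -0.09 -0.01] w 0.011414534594778892
tilt deg -0.01 roll 0.02 yaw rel 90.1
O [64.4, -0.3, -14.8] E- [64.6, -75.3, -14.8] E+ [64.3, 74.7, -14.8] T [63.6, -0.3, 22.7]
```

```bash
python3 -m creep '[[0.0004,0.0012,0,0,0,0],[0,0,0,0,0,0],[0,0,0,0,0,0],[0,0,0,0,0,0]]'; python3 chk.py
python3 -m creep '[[0,0,0,0,0,0],[0,0,0,0,0,0],[0,0,0,0,0,0],[0,0,0,0,0,0],[0,0,0,0,0,0],[0,0,0,0,0,0],[0,0,0,0,0,0]]' 0
python3 -m creep '[[0,0,0.05,0,0,0],[0,0,0.1,0,0,0],[0.06,-0.02,0.1,0,0,0],[0.06,-0.016,0.1,0,0,0],[0.06,-0.018,0.1,0,0,0],[0,0,0,0,0,0],[0,0,0,0,0,0],[0,0,0,0,0,0]]'
python3 - <<'E'
from h import *
w=get_image("wrist")
C=np.array([.5793,.2150]);th=np.deg2rad(-16.3);Rz=np.array([[np.cos(th),-np.sin(th)],[np.sin(th),np.cos(th)]])
P=cloud(w);L=np.dstack([(P[...,:2]-C)@Rz,P[...,2]])*1000
q=L[(L[...,0]>52)&(L[...,0]<110)&(abs(L[...,1])<20)]
X=[];Y=[]
for a in range(72,95,2):
    s=q[(q[:,0]>=a)&(q[:,0]<a+2)&(q[:,2]>40.8)]
    if len(s)>3: X.append(a+1);Y.append((s[:,1].min()+s[:,1].max())/2)
print(np.round(Y,2),np.polyfit(X,Y,1))
p=q[q[:,2]>60];print("post",p[:,:2].mean(0),((p.min(0)+p.max(0))/2).round(1))
for r in((58,68,-55,-20),(58,68,20,55)):
    m=(L[...,0]>r[0])&(L[...,0]<r[1])&(L[...,1]>r[2])&(L[...,1]<r[3]);print("plate z",np.median(L[m][:,2]))
c=w["color"];cv2.imwrite("pics/w7.png",cv2.resize(c[0:170,150:376],(798,600),interpolation=cv2.INTER_CUBIC))
t=get_image("top");cv2.imwrite("pics/t7.png",cv2.resize(t["color"],(800,600),interpolation=cv2.INTER_CUBIC))
E
```

```text
time_s: 27.6
tcp_pos: [0.6404, 0.1974, 0.0526]
ee_rot: [[0.279, -0.001, -0.96], [0.96, -0.0, 0.279], [-0.0, -1.0, 0.0]]
ft_force: [-2.3, -1.9, 0.6]
width: 0.0117
t 27.6 F [-2.3 -1.9  0.6] tau [-0.22  0.09 -0.11] w 0.01170838284581777
tilt deg -0.02 roll 0.03 yaw rel 90.1
O [64.4, 0.3, -14.9] E- [64.5, -74.7, -14.8] E+ [64.3, 75.3, -14.9] T [63.6, 0.3, 22.6]
time_s: 28.48
tcp_pos: [0.6405, 0.1975, 0.0527]
ee_rot: [[0.279, -0.0, -0.96], [0.96, -0.0, 0.279], [-0.0, -1.0, 0.0]]
ft_force: [-0.3, -0.5, -0.9]
width: 0.0736
time_s: 29.48
tcp_pos: [0.7291, 0.1708, 0.2752]
ee_rot: [[0.279, -0.004, -0.96], [0.96, -0.0, 0.279], [-0.002, -1.0, 0.004]]
ft_force: [0.6, -0.1, -0.1]
width: 0.0874
[-0.12 -0.1  -0.1  -0.09 -0.08 -0.07 -0.06 -0.05 -0.05 -0.03 -0.03 -0.01] [ 0.00461206 -0.4531853 ]
post [88.51243577 -0.26789949] [ 73.6   0.5 249.9]
plate z 35.76259895702567
plate z 35.823688430938816
```

View pics/w7.png

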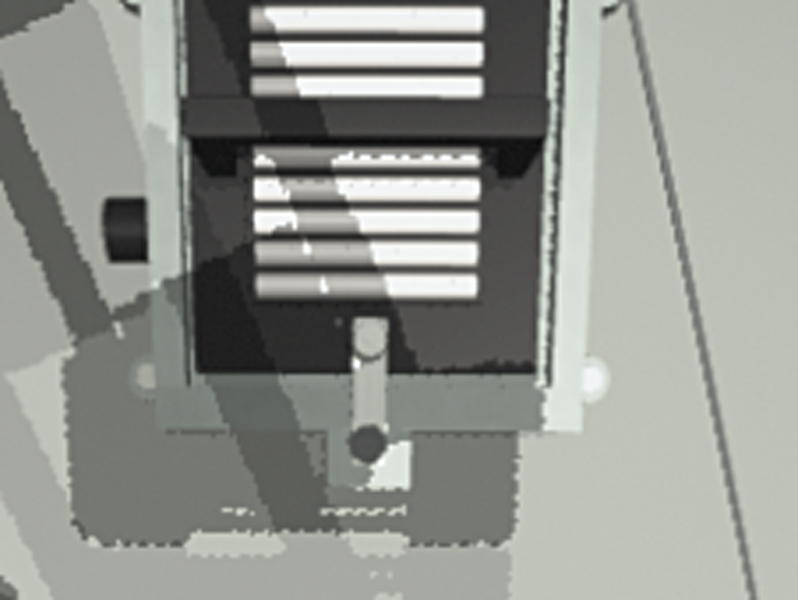

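View pics/t7.png

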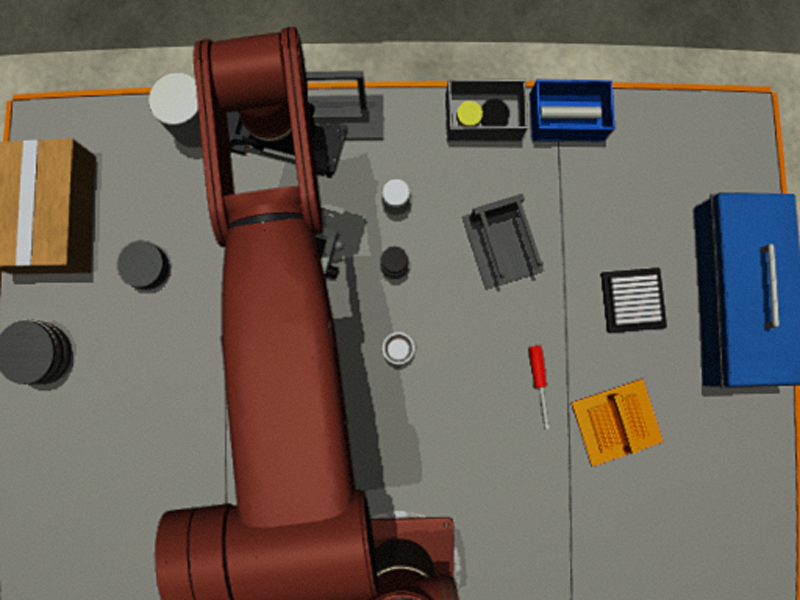

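The crop shows the arm from the pivot (368,444) to the post (370,337), square to the housing's wall, over a flat plate. In the top view the bystanders are where they were and the stand is empty. The fingers are clear.

```bash
python3 -c "
from rig import *
s=get_state();print(s['time_s'],s['ft_force']);print(hand_in())"
```

```text
29.575 [ 0.49509751 -0.28843678  0.47026169]
the job is handed in; nothing more can be done
None
```

The panel is in the housing with the catch turned over its free edge, and I handed the job in at 29.6 s of the 72 s allowed.

I raised the panel 19 mm over the prong tips, drew it out 115 mm and lifted it. I hooked its edge under the lip at a 17° tilt, lowered it until the seat pushed back, and released it. I then turned the catch by its post. The catch first stopped about 0.03 rad past straight, so I gripped it again and corrected it.

**Last checks**
- **Panel seated:** the plate top reads 35.8 mm at all four edges. With the wrist camera's -2.2 mm bench bias that is 38 mm, so it is flat and fully home.
- **Catch:** in the last enlarged picture it points straight in to within about 0.02 rad. The final depth measurement of its angle was spoiled because my filter let gripper points in, so I relied on that picture and on where the jaws held the post.
- **Bystanders:** those visible in the last top view look unmoved. The arm hides the washer ring there; it was last seen on the bench in the wrist picture taken after the panel was released.
- **Forces and contact:** the highest wrist reading I saw was about 11 N, and the gripper was clear of everything at hand-in.

**Disagreement:** the housing's yaw came out between -15.8° and -16.8° depending on which edge I measured. I used -16.3°, which is within the panel's play.

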